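# Hardness check of a demoulded resin block

## Task

Lift the stepped resin block out of the open mould and set it down flat, ring up, in the middle of the round steel plate; do not drop it. Then take the hardness gauge out of its stand and hold it upright with its sprung tip inside the ring, pressed lightly until the tip is about half way in (about 3.5 N, never hard). Finish holding it like that, still gripped and pressed, and leave the other things on the bench where they are.

Things in the scene. Friction and masses are not known exactly. Their poses are not given: they have to be found in the camera images.
- mould: fixed aluminium lower mould half, 100 x 70 x 24 mm (x, y, z), with a rectangular cavity 67 x 39 mm, 12 mm deep, open at the top. Origin: centre of its underside, on the bench. Its yaw varies
- block: loose straw-coloured resin block, 80 g, 64 (x) x 36 (y) x 30 mm high; the 18 mm at its -x end are a step only 20 mm high. It lies in the mould cavity (1.5 mm play), axes along the mould's, underside 12 mm above the bench; the upper 18 mm (8 at the step) stand proud, to be gripped across y. Origin: centre of its underside, z up
- spot (a point): centre of the dark printed ring (18 mm outer, 14 mm inner diameter) on the block's top face: at x = +12 mm, y = 0, z = 30 mm in the block's frame
- plate: fixed round steel plate, 120 mm diameter, 12 mm thick, with a thin rubber edging at its foot. Origin: centre of its underside, on the bench
- stand: fixed white stand for the gauge, 70 x 70 mm, 58 mm high, open at two sides, with a 22 mm hole through the middle of its 14 mm thick top. Origin: centre of its underside, on the bench
- gauge: loose hardness gauge, 0.19 kg, upright in the stand. z in its frame: grey body 40 (x) x 24 mm (y), z 6 to 78, dark display on top, to be gripped across y near z = 50; collar 32 mm diameter, z 0 to 6, resting on the stand; stem 18 mm diameter down to -30, in the hole; sprung tip down to -42. Origin: centre of the collar underside, z up. Lift 50 mm straight up to clear the stand
- tip_end (a point): centre of the flat end of the gauge's sprung tip (8 mm diameter): at z = -42 mm in the gauge's frame when free; it moves up in that frame as it is pushed in
- gauge_tip (a joint): how far the sprung tip is pushed into the gauge, m: 0 free, 0.010 fully in. The spring takes 0.7 N per mm, so half way in is 0.005 and 3.5 N
- vial: bystander: small capped vial, 24 mm diameter, 45 mm high. Origin: centre of its underside
- puck: bystander: round resin disc, 30 mm diameter, 14 mm high. Origin: centre of its underside
- mould_top: bystander: the upper mould half, a solid aluminium slab 100 x 70 x 20 mm with four short pins on top. Origin: centre of its underside
- beaker: bystander: clear beaker, 68 mm diameter, 85 mm high. Origin: centre of its underside
- pipette: bystander: pipette lying flat, 240 mm long along its x, 26 mm high. Origin: under its middle
- dish: bystander: clear shallow dish, 66 mm diameter, 15 mm high. Origin: centre of its underside
- wash_bottle: bystander: white bottle, 60 mm diameter, 110 mm high. Origin: centre of its underside
There are look-alikes about, which are no part of the job. Leave any blue or red look-alike of the gauge alone. What is shaped like the stand but blue is not meant.

How it is judged:
By the outcome, as a careful person would: the job done as asked, in the order asked, and still so for the second after the job is handed in, while the arm keeps its last pose, push and grip.
It also fails if it takes over 67 s, if anything falls off the work surface, if the arm or the gripper's body presses on something with over 40 N, if the wrist force passes 120 N, or if a joint passes its speed limit or range.

## Robot

A 7-joint arm with a two-finger parallel gripper is mounted at the origin on the work surface. World frame = base frame: x ahead of the robot, y to its left, z up, the work surface at z = 0. Lengths are in m, angles in rad, forces in N, time in s.
With the tool pointing down it reaches from about 0.425 to 0.875 m from the base axis. Payload 4.7 kg.
Tool frame: the origin (TCP) lies midway between the tips of the shut fingers; the grasp point (between the pads) lies 19 mm behind it (ctrl.grip_depth is the distance from the TCP to the grasp point, in m); z points along the fingers, y is the direction in which the jaws open and shut (so a half turn about z gives the same grasp; the last joint's range is limited). The gripper opens to 87 mm and grips with 3 to 60 N. Pads are 19 mm wide; open, the fingers measure 117 mm over their backs; the gripper's body (75 mm by 190 mm) begins 51 mm behind the grasp point.
Start: joints at [-1.163, 0.321, -0.07, 1.45, 0.023, 1.371, -0.057], TCP at [0.249, 0.6, 0.193] pointing down, gripper open.
Joint ranges: [-2.86, 2.86], [-0.3, 2.09], [-1.38, 1.24], [0.06, 2.45], [-1.56, 4.7], [0.09, 2.05], [-2.69, 2.69]. Speed limits (rad/s): [2.57, 2.57, 3.14, 3.14, 3.14, 3.14, 3.14].

## Interface

Orientations are given as a rotation vector (axis times angle).
In Python, from bench import ctrl gives the robot as it stands. The module is installed in compiled form; this text tells all that it offers.
- The arm moves only by the shell command python3 -m inch 'ROWS' [FORCE]. ROWS is JSON, a list of rows, each a list of 5 numbers: the opening, from -1 (shut) to 1 (fully open), so that 0 is half open, then the shift along the tool's x, y, z in mm, then the turn about the tool's z in rad. In form: [[fingers, tx, ty, tz, twist], ...]. A call has 1 to 5 rows; each row shifts and turns the pose as measured when the row begins, along the tool's axes as they then stand; what a row does not reach is not made up. A row lasts 1/8 s, in which the tool goes at most 62.5 mm and 10.7 degrees, less where a joint would pass 70% of its speed; a pose out of reach is approached as far as the arm can. A call is refused whole if a number of a shift passes 62.5 or a number of a turn 0.188, either way. A call with a gripper value outside its range is refused whole. The fingers move at their own pace and stop on an object; FORCE is the grip in N (left out, the last holds). Time passes only in rows, so rows that do not move let the fingers close. It gives the time, the measured TCP pose, the force and the opening at its end, in the units of the state.
- ctrl.get_state(): the state, without advancing time (a new reading comes with each control period).
- ctrl.get_image(name): name is "scene" or "top" or "wrist"; returns a dict with "color" (480x640x3 uint8, red, green, blue), "range_z" (480x640 float32, m along the optical axis (not along the pixel's ray), 0 where there is no reading), "K" (3x3 intrinsics, pixels), "distortion" ([k1, k2, p1, p2, k3] as OpenCV has them; the pictures are not rectified), "R" (3x3) and "t" (3): a world point X has camera coordinates R X + t. Camera axes: x right, y down, z forward; pixel columns grow to the right and rows downward; lengths in m; the calibration is good to about 2 mm. A picture is of the moment at which its call begins.
- ctrl.close_job(): hands the job in, once; it reports no verdict.
The state is a dict: "time": time; "joint_positions": joint angles; "qd": joint speeds; "joint_torque": joint torques, N m; "position": TCP position; "tool_rot": TCP orientation; "ft_force": force on the tool from outside, world axes, zero at the start; "torque": the same for the moment, N m; "grip_width": opening from 0.0 (shut) to 1.0 (fully open).
Only numpy, scipy, OpenCV 4.12 (cv2) and the standard library are available. Lean on these libraries where they do the work, as an engineer would, in place of code of your own. Each camera call takes 0.05 s, during which the arm holds its last target. There are 200 camera calls.

## Working session

There is one attempt and no reset: what is moved stays moved. The work goes in short steps, Python scripts to look and compute and a shell command to move; the robot and the scene stay as the last step left them, time stands still between calls to the robot, and variables do not carry over. Pictures are saved under pics/ and viewed, about 8 in all and at most 12, crops included, and the job is handed in when it is done.

```bash
mkdir -p pics; cat > h.py <<'E'
import numpy as np, cv2
from bench import ctrl
from scipy.spatial.transform import Rotation as Rn
def grab(n,save=None):
    d=ctrl.get_image(n)
    if save: cv2.imwrite('pics/'+save,d['color'][:,:,::-1])
    np.savez('/tmp/%s.npz'%n,**d); return d
def load(n): return dict(np.load('/tmp/%s.npz'%n))
def rays(d,uv):
    p=cv2.undistortPoints(np.array(uv,float).reshape(-1,1,2),d['K'],d['distortion'])[:,0]
    r=np.c_[p,np.ones(len(p))]@d['R']; return -d['R'].T@d['t'],r
def onplane(d,uv,z):
    c,r=rays(d,uv); return c+r*((z-c[2])/r[:,2])[:,None]
def cloud(d):
    v,u=np.mgrid[:480,:640]; p=cv2.undistortPoints(np.c_[u.ravel(),v.ravel()].astype(float).reshape(-1,1,2),d['K'],d['distortion'])[:,0]
    z=d['range_z'].ravel().astype(float); X=(np.c_[p,np.ones(len(p))]*z[:,None]-d['t'])@d['R']
    X[z==0]=np.nan; return X.reshape(480,640,3)
E
python3 - <<'E'
from h import *
for n in ('top','scene'):
    d=grab(n,n+'0.png'); print(n,-d['R'].T@d['t'])
s=ctrl.get_state(); print(s)
E
```

```text
top [0.46628151 0.01546891 1.11978532]
scene [1.18916861 0.50469244 0.60034379]
{'time': 0.1, 'joint_positions': array([-1.16291443,  0.32172178, -0.0700715 ,  1.4515241 ,  0.02254262,
        1.37078045, -0.0569208 ]), 'qd': array([-0.0013921 , -0.00129463, -0.00030069, -0.00142552, -0.0014791 ,
       -0.00145838,  0.0007485 ]), 'joint_torque': array([ 7.20686307e-05, -4.92572165e+01, -4.05485937e-01, -3.13400066e+01,
       -6.40702969e-02,  3.95632675e-02,  6.05472451e-05]), 'position': array([0.24922662, 0.5997531 , 0.1917029 ]), 'tool_rot': array([-6.14533769e-01, -3.08061072e+00,  2.54996215e-03]), 'ft_force': array([-0.39335492, -0.31818139, -0.39488533]), 'torque': array([-2.25786970e-02,  1.86848483e-02, -3.00843620e-05]), 'grip_width': 0.9994488589540363}
```

View pics/top0.png

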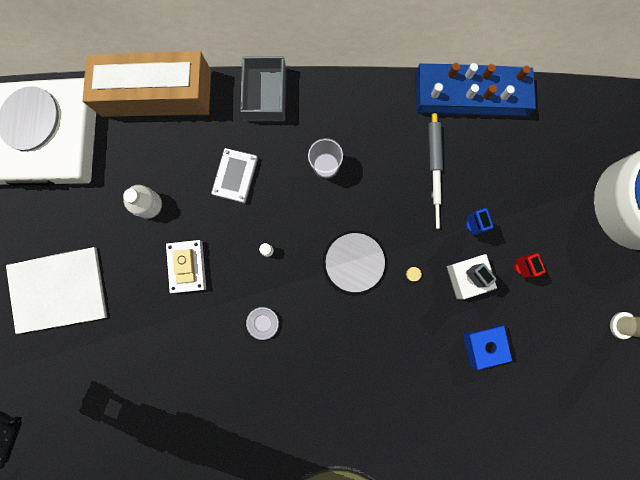

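View pics/scene0.png

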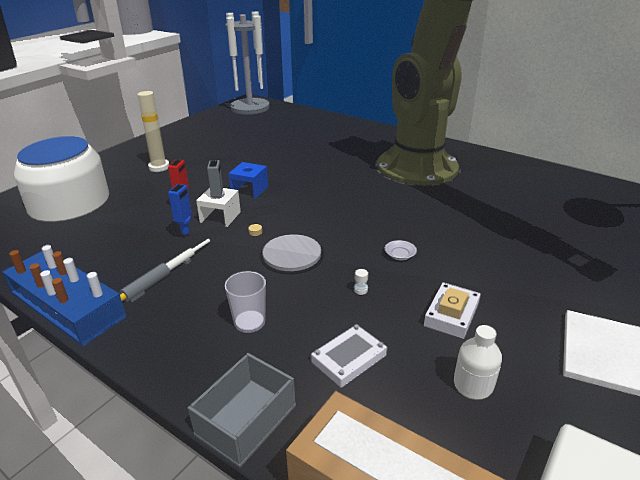

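The top view shows the mould with block at (185,266), ring at (182,260) with the step toward row 280; the plate at (355,263); the white stand with the grey gauge at (472,277). Blue and red gauges are at (480,220) and (530,266), and the blue stand at (489,348).

```bash
python3 - <<'E'
from h import *
d=load('top'); X=cloud(d); im=d['color']; hsv=cv2.cvtColor(im,cv2.COLOR_RGB2HSV)
def roi(m,x0,y0,x1,y1):
    o=np.zeros((480,640),np.uint8); o[y0:y1,x0:x1]=m[y0:y1,x0:x1]; return o
def rect(m,z,name):
    c=max(cv2.findContours(m,cv2.RETR_EXTERNAL,cv2.CHAIN_APPROX_NONE)[0],key=cv2.contourArea)
    P=onplane(d,c[:,0].astype(float),z)
    r=cv2.minAreaRect((P[:,:2]*1000).astype(np.float32)); print(name,z,np.round(r[0],1),np.round(r[1],1),round(r[2],1))
Z=X[:,:,2]
print('heights block',np.nanmedian(Z[250:270,178:190]),'mould',np.nanmedian(Z[245:290,170:172]),'plate',np.nanmedian(Z[250:275,345:365]),'stand',np.nanmedian(Z[275:295,455:463]),'bench',np.nanmedian(Z[340:380,200:300]))
straw=((hsv[:,:,1]>70)&(hsv[:,:,0]>12)&(hsv[:,:,0]<35)).astype(np.uint8)
rect(roi(straw,160,235,215,300),.037,'block')
m=(hsv[:,:,2]>110).astype(np.uint8)
rect(roi(m,155,230,215,300),.024,'mould')
rect(roi((hsv[:,:,2]>90).astype(np.uint8),315,225,395,300),.012,'plate')
rect(roi(((hsv[:,:,2]>150)).astype(np.uint8),440,245,505,305),.058,'stand')
print('ring',onplane(d,[(182,260)],.042))
# gauge top
b=Z[240:310,440:515]; v,u=np.where(b>.115); G=X[240:310,440:515][v,u]; print('gauge pts',len(G),np.median(G,0),G.max(0),G.min(0))
r=cv2.minAreaRect((G[:,:2]*1000).astype(np.float32)); print(r)
cv2.imwrite('pics/crop.png',np.hstack([cv2.resize(im[225:305,145:225],(400,400),interpolation=2),cv2.resize(im[240:320,440:520],(400,400),interpolation=2)])[:,:,::-1])
s=ctrl.get_state(); print(Rn.from_rotvec(s['tool_rot']).as_matrix().round(3))
w=grab('wrist'); print('wrist cam', -w['R'].T@w['t'], w['R'][2], w['K'][0,0])
E
```

```text
heights block 0.04208118616788179 mould 0.023847529488337387 plate 0.012480261880882233 stand 0.05628314148174033 bench -4.124827017657014e-05
block 0.037 [516.3 309.3] [64.8 40.9] 6.5
mould 0.024 [516.6 309.3] [102.   75.4] 6.3
plate 0.012 [530.  -31.8] [117.  118.9] 0.6
stand 0.058 [ 500.5 -258.5] [70.6 81.1] 18.5
ring [[0.52760533 0.31149322 0.042     ]]
gauge pts 339 [ 0.50149853 -0.26039978  0.13575831] [ 0.52372013 -0.24185263  0.14122144] [ 0.48173034 -0.28318285  0.11535984]
((501.5711364746094, -262.7443542480469), (40.1707649230957, 24.801929473876953), 39.77887725830078)
[[-0.923  0.384 -0.001]
 [ 0.384  0.923 -0.002]
 [-0.    -0.002 -1.   ]]
wrist cam [0.18130721 0.62869092 0.38366398] [ 0.25212396 -0.10659448 -0.96180618] 427.6939251418676
```

View pics/crop.png

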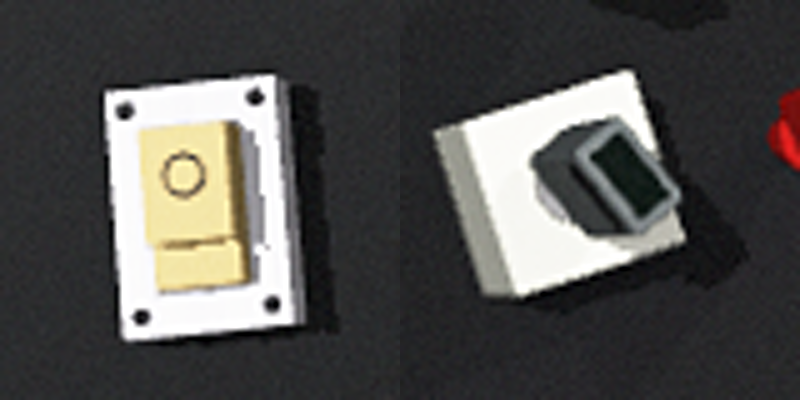

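The crops show the ring at the +x (image-up) end of the block and the step at the -x end. The gauge's display is turned about 37–40° from world x. Next I move over the mould for a closer wrist look.

```bash
python3 -m inch '[[1,-55,-25,0,0],[1,-55,-25,0,0],[1,-55,-25,0,0],[1,-55,-25,0,0],[1,-55,-25,0,0]]'; python3 -m inch '[[1,-55,-25,0,0],[1,-20,-10,0,0],[1,0,0,0,-0.167],[1,0,0,0,-0.167],[1,0,0,0,-0.167]]'
```

```text
time: 0.78
position: [0.4552, 0.3784, 0.1889]
tool_rot: [-0.593, -3.081, 0.003]
ft_force: [0.2, -1.0, -0.4]
grip_width: 0.999
time: 1.4
position: [0.5181, 0.3068, 0.1871]
tool_rot: [0.192, -3.131, 0.008]
ft_force: [0.4, -0.2, -0.2]
grip_width: 1.002
```

```bash
python3 - <<'E'
from h import *
d=grab('wrist','w1.png'); X=cloud(d); Z=X[:,:,2]
for lo,hi,n in ((.0385,.046,'blocktop'),(.028,.0355,'step'),(.020,.0275,'mould')):
    k=(Z>lo)&(Z<hi)&(abs(X[:,:,0]-.517)<.08)&(abs(X[:,:,1]-.309)<.06)
    G=X[k]; r=cv2.minAreaRect((G[:,:2]*1000).astype(np.float32)); print(n,k.sum(),np.median(G[:,2]),r)
    v,u=np.where(k); print(u.min(),u.max(),v.min(),v.max())
s=ctrl.get_state(); print(s['position'],Rn.from_rotvec(s['tool_rot']).as_matrix().round(3),s['joint_positions'].round(2))
E
```

```text
blocktop 2472 0.041966001032169666 ((526.013671875, 313.3206787109375), (46.268001556396484, 35.64766311645508), 6.473629474639893)
310 354 198 253
step 1045 0.031959790530431804 ((494.2746887207031, 309.5247497558594), (18.393518447875977, 36.0495491027832), 6.5597920417785645)
310 354 174 197
mould 5879 0.02395763196747825 ((517.212646484375, 312.08782958984375), (100.95091247558594, 70.20024108886719), 6.324653625488281)
290 375 151 267
[0.51802994 0.30678268 0.18702904] [[-0.992 -0.127 -0.005]
 [-0.127  0.992 -0.006]
 [ 0.006 -0.005 -1.   ]] [-0.67  0.23  0.11  1.58 -0.02  1.34  1.14]
```

View pics/w1.png

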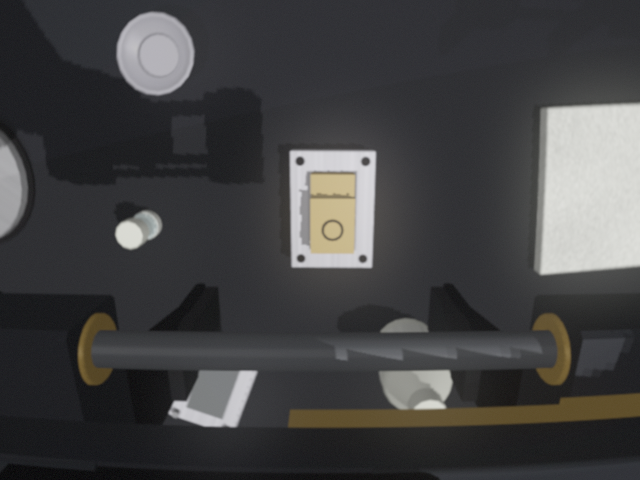

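Wrist view: mould centred at about (333,209), block with ring at (333,230). Measured yaw is 6.4°, block origin (517.1, 312.3) mm, and heights and sizes match those given. Descending now.

```bash
python3 -m inch '[[1,-3.6,6.4,40,0.015],[1,0,0,40,0],[1,0,0,40,0],[1,0,0,20,0],[1,0,0,0,0]]' 20
```

```text
time: 2.08
position: [0.5201, 0.3133, 0.0429]
tool_rot: [0.157, -3.133, 0.008]
ft_force: [1.8, 0.3, -0.1]
grip_width: 0.999
```

```bash
python3 -m inch '[[1,0,-0.5,10,-0.012],[1,0,0,5,0],[1,0,0,0,0]]'; python3 -m inch '[[-0.3,0,0,0,0],[-0.3,0,0,0,0],[-1,0,0,0,0],[-1,0,0,0,0],[-1,0,0,0,0]]' 20
```

```text
time: 2.45
position: [0.5215, 0.3138, 0.0294]
tool_rot: [0.175, -3.135, 0.005]
ft_force: [0.0, -0.1, -0.0]
grip_width: 0.998
time: 3.08
position: [0.5226, 0.3144, 0.0311]
tool_rot: [-0.174, 3.136, -0.002]
ft_force: [1.0, -0.9, 0.3]
grip_width: 0.516
```

```bash
python3 -m inch '[[-1,1.5,-1.5,4,0],[-1,0,0,0,0],[-1,0,0,0.5,0],[-1,0,0,0,0],[-1,0,0,0,0]]' 20
```

```text
time: 3.7
position: [0.521, 0.3125, 0.0261]
tool_rot: [-0.174, 3.136, -0.003]
ft_force: [0.9, -0.1, 0.6]
grip_width: 0.018
```

```bash
python3 - <<'E'
from h import *
d=grab('wrist','w2.png'); d=grab('scene'); im=d['color'][200:400,330:600]; 
w=cv2.imread('pics/w2.png'); 
cv2.imwrite('pics/w2s.png',np.hstack([cv2.resize(w,(400,300)),cv2.resize(im[:,:,::-1],(400,300))]))
print(ctrl.get_state())
E
```

```text
{'time': 3.8, 'joint_positions': array([-0.66673006,  0.36258243,  0.09806391,  1.74743249, -0.03842495,
        1.03395963,  1.12633741]), 'qd': array([ 0.00089756,  0.00087863, -0.00091367,  0.00026053, -0.00081702,
        0.00069651,  0.00188665]), 'joint_torque': array([ 1.91482875e-03, -4.71325529e+01,  1.45370934e+00, -2.73320442e+01,
        1.92294252e-02,  8.84643942e-02,  9.71520694e-05]), 'position': array([0.52099485, 0.31250098, 0.02607006]), 'tool_rot': array([-1.74042972e-01,  3.13631590e+00, -2.70023023e-03]), 'ft_force': array([-0.34442134, -0.17001623,  0.21655432]), 'torque': array([ 0.00272275, -0.06423114, -0.01527185]), 'grip_width': 0.007047130641078021}
```

View pics/w2s.png

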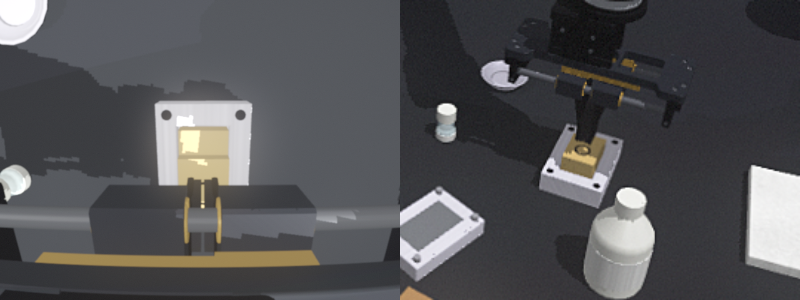

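```bash
python3 - <<'E'
from h import *
s=ctrl.get_state(); p=s['position']
for n in ('wrist','scene'):
    d=load(n); X=cloud(d)
    uv=cv2.projectPoints(np.array([p,p+[0,0,.019],p+[0,0,.04]]),cv2.Rodrigues(d['R'])[0],d['t'],d['K'],d['distortion'])[0][:,0]; print(n,uv.round(0).tolist())
    k=(abs(X[:,:,0]-.517)<.06)&(abs(X[:,:,1]-.312)<.045)&(X[:,:,2]>.036)&(X[:,:,2]<.14)
    dark=d['color'].max(2)<90; G=X[k&dark]
    for lo in np.arange(.036,.1,.008):
        g=G[(G[:,2]>=lo)&(G[:,2]<lo+.008)]
        if len(g): print(round(lo,3),len(g),g[:,:2].min(0).round(4),g[:,:2].max(0).round(4))
d=load('scene')
c=cv2.resize(d['color'][215:355,400:540],(600,600),interpolation=2); w=cv2.imread('pics/w2.png')[180:420,200:440]
cv2.imwrite('pics/c3.png',np.hstack([cv2.resize(c[:,:,::-1],(400,400)),cv2.resize(w,(400,400))]))
E
```

```text
wrist [[324.0, 280.0], [324.0, 295.0], [324.0, 317.0]]
0.052 11 [0.5101 0.3181] [0.5108 0.3199]
0.06 174 [0.5098 0.3024] [0.5138 0.3201]
0.068 387 [0.5101 0.302 ] [0.514  0.3202]
0.076 449 [0.5096 0.3023] [0.5177 0.3198]
0.084 326 [0.5098 0.3034] [0.5139 0.319 ]
0.092 164 [0.5098 0.3048] [0.5326 0.3177]
scene [[452.0, 304.0], [454.0, 296.0], [456.0, 286.0]]
0.036 18 [0.5187 0.3048] [0.5362 0.3222]
0.044 4 [0.527  0.3212] [0.5332 0.3227]
0.052 18 [0.5261 0.3051] [0.5341 0.3228]
0.06 49 [0.5126 0.3048] [0.5359 0.3233]
0.068 56 [0.5142 0.3041] [0.5357 0.3235]
0.076 51 [0.5231 0.3032] [0.5353 0.3253]
0.084 55 [0.5268 0.3018] [0.5363 0.3267]
0.092 66 [0.5264 0.3017] [0.535  0.3287]
```

View pics/c3.png

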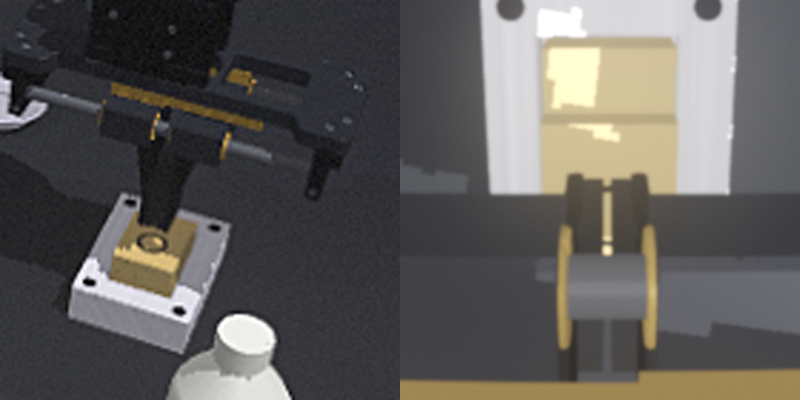

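The fingers shut above the block: their tips appear at z≈0.05 although the reported TCP is at 0.026. I'll raise the arm and measure the actual tip height, shut and open.

```bash
cat > tips.py <<'E'
from h import *
s=ctrl.get_state(); p=s['position']; print('tcp',p.round(4))
d=grab('scene','tips%.0f.png'%(s['time']*10)); X=cloud(d)
k=(abs(X[:,:,0]-p[0])<.03)&(abs(X[:,:,1]-p[1])<.07)&(X[:,:,2]>.05)&(X[:,:,2]<.25)
G=X[k]
for lo in np.arange(.05,.17,.006):
    g=G[(G[:,2]>=lo)&(G[:,2]<lo+.006)]
    if len(g)>2: print(round(lo,3),len(g),np.percentile(g[:,:2],5,axis=0).round(4),np.percentile(g[:,:2],95,axis=0).round(4))
B=X[(abs(X[:,:,0]-.517)<.05)&(abs(X[:,:,1]-.312)<.03)&(X[:,:,2]<.05)]; print('block top',np.percentile(B[:,2],[50,90,98]).round(4))
E
python3 -m inch '[[-1,0,0,-50,0],[-1,0,0,-20,0],[-1,0,0,0,0]]'; python3 tips.py; python3 -m inch '[[1,0,0,0,0],[1,0,0,0,0],[1,0,0,0,0],[1,0,0,0,0],[1,0,0,0,0]]'; python3 tips.py
```

```text
time: 4.18
position: [0.5205, 0.3124, 0.0972]
tool_rot: [0.174, -3.136, 0.004]
ft_force: [0.2, 0.2, 0.1]
grip_width: 0.005
tcp [0.5205 0.3124 0.0972]
0.122 5 [0.5293 0.3076] [0.5311 0.3199]
0.128 44 [0.5153 0.3054] [0.5332 0.3229]
0.134 45 [0.5171 0.3068] [0.5339 0.3225]
0.14 46 [0.5172 0.3056] [0.5339 0.3226]
0.146 39 [0.5287 0.3059] [0.5333 0.3225]
0.152 47 [0.5284 0.3051] [0.5341 0.3239]
0.158 50 [0.5272 0.3033] [0.5339 0.3257]
0.164 65 [0.5289 0.3023] [0.5341 0.3261]
block top [0.0251 0.0424 0.0436]
time: 4.85
position: [0.5181, 0.3108, 0.0922]
tool_rot: [0.174, -3.13, 0.01]
ft_force: [0.4, -0.2, -0.4]
grip_width: 0.483
tcp [0.5181 0.3108 0.0922]
0.116 3 [0.5265 0.2865] [0.5306 0.3355]
0.122 42 [0.5123 0.2843] [0.5343 0.3405]
0.128 48 [0.5151 0.284 ] [0.5344 0.3415]
0.134 43 [0.5135 0.2835] [0.5339 0.3408]
0.14 44 [0.5201 0.2828] [0.5336 0.3416]
0.146 50 [0.5197 0.2839] [0.5346 0.3429]
0.152 53 [0.5219 0.2816] [0.5344 0.343 ]
0.158 64 [0.5194 0.2799] [0.5349 0.3448]
0.164 69 [0.5227 0.28  ] [0.535  0.3458]
block top [0.0252 0.0424 0.0438]
```

```bash
python3 -c "
from bench import ctrl; print(ctrl.grip_depth)"; python3 -m inch '[[1,-2,1.5,0,0],[1,0,0,0,0],[1,0,0,0,0],[1,0,0,40,0],[1,0,0,30,0]]'; python3 -m inch '[[1,0,0,0,0],[1,0,0,0,0]]'
```

```text
0.0187
time: 5.52
position: [0.5225, 0.3142, 0.0242]
tool_rot: [0.174, -3.136, 0.003]
ft_force: [-0.3, 0.4, 0.2]
grip_width: 0.993
time: 5.78
position: [0.5214, 0.3134, 0.0232]
tool_rot: [0.174, -3.133, 0.006]
ft_force: [0.5, 0.6, -0.8]
grip_width: 0.994
```

```bash
python3 tips.py | head -8
```

```text
tcp [0.5214 0.3134 0.0232]
0.05 18 [0.522  0.2664] [0.5376 0.3647]
0.056 43 [0.5166 0.2641] [0.5397 0.3658]
0.062 42 [0.5208 0.2645] [0.5395 0.3658]
0.068 43 [0.5238 0.2643] [0.5402 0.366 ]
0.074 41 [0.5205 0.2637] [0.5393 0.3659]
0.08 47 [0.5232 0.2616] [0.5404 0.3671]
0.086 50 [0.5255 0.2611] [0.54  0.369]
```

```bash
python3 -m inch '[[1,0,-1,15,0],[1,0,0,5,0],[1,0,0,0,0]]'; python3 -m inch '[[1,0,0,2,0],[1,0,0,0,0]]'
```

```text
time: 6.2
position: [0.5227, 0.3131, 0.0041]
tool_rot: [0.174, -3.137, 0.003]
ft_force: [-0.5, 0.3, 0.4]
grip_width: 0.997
time: 6.45
position: [0.5229, 0.3132, 0.0022]
tool_rot: [-0.174, 3.137, -0.003]
ft_force: [-0.9, 1.0, -0.0]
grip_width: 1.002
```

```bash
python3 -m inch '[[1,0.5,-1,2,0],[-0.1,0,0,0,0],[-0.1,0,0,0,0],[-0.1,0,0,0,0]]' 15;  python3 -m inch '[[-1,0,0,0,0],[-1,0,0,0,0],[-1,0,0,0,0]]' 15
```

```text
time: 6.95
position: [0.5227, 0.3122, 0.0005]
tool_rot: [-0.174, 3.136, -0.003]
ft_force: [0.6, 0.2, -0.1]
grip_width: 0.743
time: 7.32
position: [0.5229, 0.3124, 0.0006]
tool_rot: [-0.174, 3.136, -0.002]
ft_force: [0.8, -0.3, -0.9]
grip_width: 0.412
```

```bash
python3 -m inch '[[-1,0,0,0,0],[-1,0,0,0,0],[-1,0,0,0,0]]' 25;  python3 -m inch '[[-1,0,0,-5,0],[-1,0,0,-10,0],[-1,0,0,-15,0],[-1,0,0,-20,0],[-1,0,0,0,0]]'; python3 - <<'E'
from h import *
d=grab('scene'); w=grab('wrist')
c=cv2.resize(d['color'][175:355,380:560],(400,400),interpolation=2)
cv2.imwrite('pics/lift.png',np.hstack([c,cv2.resize(w['color'],(400,400))])[:,:,::-1])
E
```

```text
time: 7.7
position: [0.5228, 0.3124, 0.0005]
tool_rot: [-0.174, 3.136, -0.002]
ft_force: [-0.1, 0.5, 0.4]
grip_width: 0.408
time: 8.32
position: [0.5233, 0.3126, 0.0547]
tool_rot: [-0.174, 3.135, -0.001]
ft_force: [-0.1, -0.2, -1.6]
grip_width: 0.414
```

View pics/lift.png

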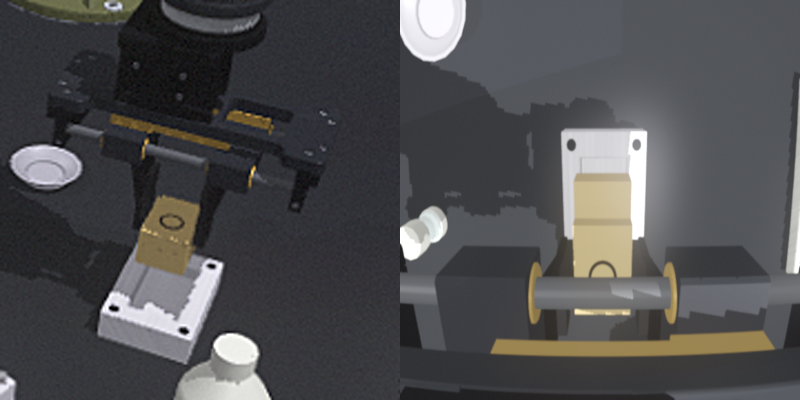

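The block is lifted level between the fingers, clear of the mould (7 pictures viewed). I'll measure its pose in the hand, then carry it to the plate.

```bash
cat > inhand.py <<'E'
from h import *
s=ctrl.get_state(); p=s['position']; d=grab('wrist'); X=cloud(d); hsv=cv2.cvtColor(d['color'],cv2.COLOR_RGB2HSV)
straw=(hsv[:,:,1]>60)&(hsv[:,:,0]>12)&(hsv[:,:,0]<35)
k=straw&(np.hypot(X[:,:,0]-p[0],X[:,:,1]-p[1])<.06)&(X[:,:,2]>.02)
G=X[k]; zt=np.percentile(G[:,2],85); print('tcp',p.round(4),'top z - tcp',zt-p[2])
S=G[abs(G[:,2]-zt+.01)<.004]; r=cv2.minAreaRect((S[:,:2]*1000).astype(np.float32)); print('step',np.median(S[:,2])-p[2],np.array(r[0])-p[:2]*1000,r[1:])
T=G[abs(G[:,2]-zt)<.003]; r=cv2.minAreaRect((T[:,:2]*1000).astype(np.float32)); print('top',np.array(r[0])-p[:2]*1000,r[1:])
A=np.c_[T[:,:2]-T[:,:2].mean(0),np.ones(len(T))]; print('slope deg',np.degrees(np.linalg.lstsq(A,T[:,2],rcond=None)[0][:2]))
E
python3 inhand.py; python3 -m inch '[[-1,0,0,-30,0],[-1,3,-25,-10,0],[-1,3.6,-45,0,0],[-1,3.6,-45,0,0],[-1,3.6,-45,0,0]]';  python3 -m inch '[[-1,3.6,-45,0,0],[-1,3.6,-45,0,0],[-1,3,-35,0,0],[-1,0,-20,0,0],[-1,0,0,0,0]]'
```

```text
tcp [0.5218 0.3117 0.0524] top z - tcp 0.12872647970287474
step 0.11885303068426697 [-25.93492638   3.58078289] ((21.639690399169922, 84.8722915649414), 5.946659088134766)
top [-23.28276573   6.91394329] ((2.7137808799743652, 83.13855743408203), 6.284890651702881)
slope deg [-51.30752305  -5.81869846]
time: 9.1
position: [0.5211, 0.1443, 0.088]
tool_rot: [0.183, -3.125, 0.013]
ft_force: [0.0, -0.1, -0.6]
grip_width: 0.414
time: 9.72
position: [0.5197, -0.0199, 0.0843]
tool_rot: [0.157, -3.117, 0.019]
ft_force: [0.2, 0.1, -1.2]
grip_width: 0.411
```

```bash
sed -i "s/(X\[:,:,2\]>.02)/(abs(X[:,:,2]-p[2]-.037)<.012)/" inhand.py; python3 -m inch '[[-1,-8,-6,0,0],[-1,-8,-6,0,0],[-1,0,0,0,0]]'; python3 inhand.py;  python3 - <<'E'
from h import *
s=ctrl.get_state(); print(Rn.from_rotvec(s['tool_rot']).as_matrix().round(4))
d=load('scene'); im=d['color']; hsv=cv2.cvtColor(im,cv2.COLOR_RGB2HSV); m=np.zeros((480,640),np.uint8)
X=cloud(d); k=(abs(X[:,:,2]-.012)<.004)&(np.hypot(X[:,:,0]-.53,X[:,:,1]+.03)<.08)
G=X[k]; print('plate scene',cv2.minEnclosingCircle((G[:,:2]*1000).astype(np.float32)))
d=load('top'); X=cloud(d); k=(abs(X[:,:,2]-.012)<.005)&(np.hypot(X[:,:,0]-.53,X[:,:,1]+.03)<.08)
G=X[k]; print('plate top',cv2.minEnclosingCircle((G[:,:2]*1000).astype(np.float32)),G.mean(0))
E
```

```text
time: 10.1
position: [0.5372, -0.0289, 0.083]
tool_rot: [0.161, -3.115, 0.017]
ft_force: [0.7, 0.3, -0.4]
grip_width: 0.412
tcp [ 0.5372 -0.0289  0.083 ] top z - tcp 0.04197262615838032
step 0.03210860675201829 [-22.15886018  -2.33901526] ((29.956758499145508, 39.05864715576172), 5.84407901763916)
top [4.25874236 0.323714  ] ((47.09104537963867, 37.43973159790039), 5.953688144683838)
slope deg [-0.94667002 -0.51286112]
[[-0.9944 -0.1038 -0.0222]
 [-0.1035  0.9946 -0.012 ]
 [ 0.0234 -0.0097 -0.9997]]
plate scene ((528.9760131835938, -30.181968688964844), 61.805240631103516)
plate top ((529.6490478515625, -32.32794189453125), 65.46793365478516) [ 0.52967307 -0.03264026  0.01221525]
```

```bash
python3 -m inch '[[-1,1.4,-1,30,0],[-1,0,0,30,0],[-1,0,0,14,0],[-1,0,0,0,0]]'
```

```text
time: 10.65
position: [0.5349, -0.0275, 0.0079]
tool_rot: [0.169, -3.116, 0.015]
ft_force: [-0.2, -0.4, -1.0]
grip_width: 0.413
```

```bash
python3 -m inch '[[-1,0.5,-3,3,0],[-1,0,0,2,0],[-1,0,0,0,0]]';  python3 -m inch '[[-1,0,0,1,0],[-1,0,0,1,0]]'
```

```text
time: 11.02
position: [0.5368, -0.0306, 0.0051]
tool_rot: [0.17, -3.12, 0.015]
ft_force: [-0.3, -0.2, -0.2]
grip_width: 0.413
time: 11.28
position: [0.5374, -0.0306, 0.0038]
tool_rot: [0.169, -3.121, 0.015]
ft_force: [0.0, 0.5, -0.7]
grip_width: 0.415
```

```bash
python3 -m inch '[[-1,3,0,1.5,0],[-1,0,0,1,0],[-1,0,0,0,0]]';  python3 -m inch '[[-1,0,0,1,0],[-1,0,0,1,0]]'
```

```text
time: 11.65
position: [0.534, -0.031, 0.0011]
tool_rot: [0.169, -3.121, 0.015]
ft_force: [-0.4, 0.6, -1.4]
grip_width: 0.413
time: 11.9
position: [0.5339, -0.0311, 0.0007]
tool_rot: [0.169, -3.12, 0.014]
ft_force: [-4.7, -0.2, 9.2]
grip_width: 0.411
```

Contact at 9 N, at the expected height. Releasing now.

```bash
python3 -m inch '[[-1,0,0,-0.4,0],[-0.1,0,0,0,0],[0.1,0,0,0,0],[0.3,0,0,0,0]]';  python3 -m inch '[[0.3,0,0,0,0],[0.3,0,0,-15,0],[0.3,0,0,-50,0],[0.3,0,0,-60,0],[0.3,0,0,-40,0]]'; python3 -m inch '[[0.3,0,0,0,0]]'; python3 - <<'E'
from h import *
s=ctrl.get_state(); d=grab('wrist','w5.png'); X=cloud(d); hsv=cv2.cvtColor(d['color'],cv2.COLOR_RGB2HSV)
print(s['joint_positions'].round(2),Rn.from_rotvec(s['tool_rot']).as_matrix().round(3)[:,2])
k=(hsv[:,:,1]>60)&(hsv[:,:,0]>12)&(hsv[:,:,0]<35)&(np.hypot(X[:,:,0]-.53,X[:,:,1]+.03)<.07)
for z in (.042,.032):
    G=X[k&(abs(X[:,:,2]-z)<.004)]; r=cv2.minAreaRect((G[:,:2]*1000).astype(np.float32)); print(z,len(G),np.median(G[:,2]),r)
    A=np.c_[G[:,:2]-G[:,:2].mean(0),np.ones(len(G))]; print('slope deg',np.degrees(np.linalg.lstsq(A,G[:,2],rcond=None)[0][:2]))
k=(abs(X[:,:,2]-.012)<.004)&(np.hypot(X[:,:,0]-.53,X[:,:,1]+.03)<.08); G=X[k]; print('plate',cv2.minEnclosingCircle((G[:,:2]*1000).astype(np.float32)))
E
```

```text
time: 12.4
position: [0.5346, -0.031, 0.0014]
tool_rot: [0.169, -3.122, 0.014]
ft_force: [-0.3, -0.1, -0.1]
grip_width: 0.58
time: 13.02
position: [0.5347, -0.0296, 0.1705]
tool_rot: [0.168, -3.116, 0.015]
ft_force: [0.2, -0.3, -0.4]
grip_width: 0.65
time: 13.15
position: [0.5374, -0.0297, 0.1753]
tool_rot: [0.168, -3.124, 0.014]
ft_force: [0.5, -0.4, -0.3]
grip_width: 0.651
[-0.31  0.1   0.33  1.75 -0.02  1.3   1.7 ] [-0.012 -0.01  -1.   ]
0.042 2467 0.04197499000123046 ((537.1917724609375, -31.230091094970703), (44.90963363647461, 34.12186813354492), 5.677295684814453)
slope deg [0.36106947 0.10437733]
0.032 1018 0.031957377738371845 ((506.1070861816406, -34.0749626159668), (18.558006286621094, 33.88444900512695), 5.914201259613037)
slope deg [ 1.37482826 -0.09165299]
plate ((529.7367553710938, -31.21138572692871), 60.265647888183594)
```

View pics/w5.png

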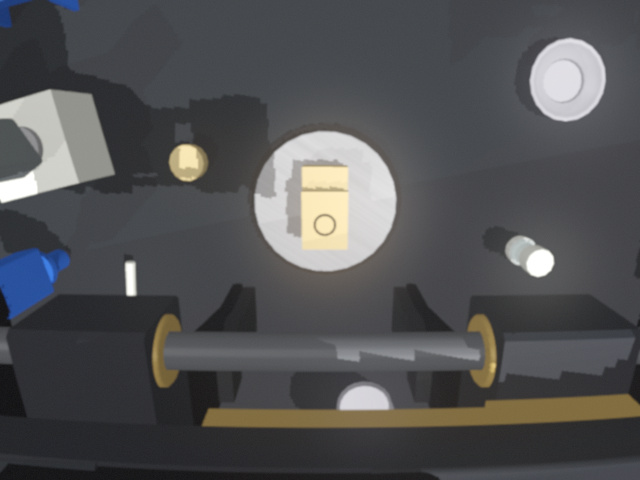

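Block is flat on the plate, ring up: top z 0.042, origin (528.2, -32.1) against plate centre (529.7, -31.2). The view shows ring at (325,225) and plate at (325,200); 8 pictures so far. Next the gauge; I'll take the half-turned grasp to stay inside the last joint's range.

```bash
python3 -m inch '[[0.3,8,-30,0,0],[0.3,12,-45,0,0],[0.3,12,-45,0,0],[0.3,12,-45,0,0],[0.3,12,-45,0,0]]'; python3 -m inch '[[0.3,3,-15,0,0.18],[0.3,0,0,0,0.18],[0.3,0,0,0,0.18],[0.3,0,0,0,0.18],[0.3,0,0,0,0.18]]'; python3 -m inch '[[0.3,0,0,0,0.18],[0.3,0,0,0,0.18],[0.3,0,0,0,0.18],[0.3,0,0,0,0.18],[0.3,0,0,0,0.18]]';  python3 -m inch '[[0.3,0,0,0,0.18],[0.3,0,0,0,0.18],[0.3,0,0,0,0.18],[0.3,0,0,0,0.1]]'; python3 - <<'E'
from h import *
s=ctrl.get_state(); print(s['joint_positions'].round(2),Rn.from_rotvec(s['tool_rot']).as_matrix().round(3))
d=load('wrist'); print('ring',onplane(d,[(325,225)],.042))
E
```

```text
time: 13.82
position: [0.4999, -0.2439, 0.1702]
tool_rot: [0.184, -3.111, 0.008]
ft_force: [0.7, 0.4, -0.2]
grip_width: 0.649
time: 14.45
position: [0.4904, -0.2644, 0.1631]
tool_rot: [-1.235, -2.851, 0.031]
ft_force: [-0.3, -0.2, 0.5]
grip_width: 0.654
time: 15.08
position: [0.4846, -0.2622, 0.1557]
tool_rot: [-2.385, -1.993, 0.064]
ft_force: [0.4, -0.3, -0.5]
grip_width: 0.652
time: 15.58
position: [0.4801, -0.2604, 0.1501]
tool_rot: [-2.911, -1.11, 0.092]
ft_force: [-0.7, -0.0, 0.4]
grip_width: 0.65
[-0.26  0.21  0.78  1.74 -0.12  1.31 -0.28] [[ 0.745  0.664 -0.064]
 [ 0.666 -0.746  0.002]
 [-0.046 -0.044 -0.998]]
ring [[ 0.54116187 -0.02981681  0.042     ]]
```

Tilt has drifted to 3.7°; I'll see how it behaves at rest before grasping.

```bash
cat > st.py <<'E'
from h import *
s=ctrl.get_state(); R=Rn.from_rotvec(s['tool_rot']).as_matrix(); print(s['time'],s['position'].round(4),'x',R[:,0].round(3),'z',R[:,2].round(4),'yang',np.degrees(np.arctan2(R[1,1],R[0,1])).round(2),'f',s['ft_force'].round(2),'g',round(float(s['grip_width']),3),'q',s['joint_positions'].round(3))
E
python3 -m inch '[[0.3,0,0,0,0]]' >/dev/null; python3 st.py; python3 -m inch '[[0.3,0,0,0,0],[0.3,0,0,0,0]]'>/dev/null; python3 st.py; python3 -m inch '[[0.3,0,0,-20,0],[0.3,0,0,-20,0]]'>/dev/null; python3 st.py; python3 -m inch '[[0.3,0,0,0,0],[0.3,0,0,0,0]]'>/dev/null; python3 st.py
```

```text
15.7 [ 0.4791 -0.26    0.149 ] x [ 0.744  0.667 -0.048] z [-0.0663  0.0026 -0.9978] yang -48.26 f [-0.19  0.25  0.22] g 0.649 q [-0.256  0.214  0.785  1.742 -0.124  1.308 -0.284]
15.95 [ 0.4783 -0.2597  0.1479] x [ 0.742  0.669 -0.049] z [-0.0683  0.0031 -0.9977] yang -48.11 f [-0.39 -0.11 -0.16] g 0.648 q [-0.255  0.215  0.784  1.744 -0.124  1.308 -0.281]
16.2 [ 0.4796 -0.2592  0.187 ] x [ 0.741  0.67  -0.051] z [-0.0721  0.0043 -0.9974] yang -48.04 f [-0.27 -0.72  0.87] g 0.646 q [-0.265  0.19   0.788  1.686 -0.104  1.387 -0.296]
16.45 [ 0.4802 -0.2595  0.1874] x [ 0.74   0.67  -0.049] z [-0.0703  0.0039 -0.9975] yang -47.98 f [-0.31  0.34 -0.1 ] g 0.654 q [-0.265  0.189  0.789  1.686 -0.104  1.386 -0.294]
```

```bash
python3 -m inch '[[0.3,0,0,0,-0.18],[0.3,0,0,0,-0.18],[0.3,0,0,0,-0.18],[0.3,0,0,0,-0.18]]'>/dev/null; python3 st.py; python3 -m inch '[[0.3,0,0,0,0.09],[0.3,0,0,0,0.09],[0.3,0,0,0,0.09],[0.3,0,0,0,0.09]]'>/dev/null; python3 st.py;python3 -m inch '[[0.3,40,0,0,0],[0.3,40,0,0,0],[0.3,0,0,0,0],[0.3,0,0,0,0]]'>/dev/null; python3 st.py
```

```text
16.95 [ 0.478  -0.2585  0.1834] x [ 0.092  0.996 -0.001] z [-0.0757  0.0056 -0.9971] yang -5.3 f [0.77 0.93 0.42] g 0.653 q [-0.195  0.182  0.705  1.69  -0.087  1.383  0.433]
17.45 [ 0.4755 -0.2576  0.1791] x [ 0.444  0.896 -0.029] z [-0.0817  0.0077 -0.9966] yang -26.49 f [-0.93 -0.81  0.11] g 0.646 q [-0.227  0.189  0.744  1.697 -0.096  1.381  0.073]
17.95 [ 0.5092 -0.1851  0.1729] x [ 0.446  0.894 -0.032] z [-0.0871  0.0078 -0.9962] yang -26.68 f [-0.53 -0.29 -0.02] g 0.647 q [-0.32   0.2    0.694  1.694 -0.105  1.379 -0.07 ]
```

```bash
python3 -m inch '[[0.3,0,0,-20,0],[0.3,0,0,-20,0],[0.3,0,0,-20,0],[0.3,0,0,-20,0],[0.3,0,0,-20,0]]'>/dev/null; python3 st.py; python3 -m inch '[[0.3,0,0,50,0],[0.3,0,0,50,0],[0.3,0,0,0,0]]'>/dev/null; python3 st.py;python3 -m inch '[[0.3,0,0,0,0],[0.3,0,0,0,0],[0.3,0,0,0,0]]'>/dev/null; python3 st.py
```

```text
18.575 [ 0.513 -0.192  0.272] x [ 0.455  0.89  -0.035] z [-0.0938  0.0084 -0.9956] yang -27.28 f [0.03 0.2  1.09] g 0.652 q [-0.317  0.175  0.708  1.521 -0.085  1.578 -0.083]
18.95 [ 0.5034 -0.1962  0.1726] x [ 0.461  0.887 -0.035] z [-0.0887  0.0068 -0.996 ] yang -27.65 f [0.84 0.14 0.44] g 0.649 q [-0.308  0.198  0.703  1.697 -0.102  1.379 -0.067]
19.325 [ 0.5059 -0.1985  0.1774] x [ 0.463  0.886 -0.034] z [-0.0821  0.0052 -0.9966] yang -27.75 f [ 0.83  0.03 -0.2 ] g 0.648 q [-0.307  0.195  0.705  1.69  -0.101  1.382 -0.067]
```

```bash
python3 -m inch '[[0.3,0,0,0,0],[0.3,0,0,0,0],[0.3,0,0,0,0],[0.3,0,0,0,0],[0.3,0,0,0,0]]'>/dev/null; python3 st.py; python3 -m inch '[[0.3,0,0,-60,0],[0.3,0,0,-60,0],[0.3,0,0,60,0],[0.3,0,0,60,0],[0.3,0,0,0,0]]'>/dev/null; python3 st.py;python3 -m inch '[[0.3,0,0,0,0],[0.3,0,0,0,0],[0.3,0,0,0,0],[0.3,0,0,0,0]]'>/dev/null; python3 st.py
```

```text
19.95 [ 0.5069 -0.1985  0.1788] x [ 0.463  0.886 -0.033] z [-0.0799  0.0048 -0.9968] yang -27.7 f [ 0.95 -0.01 -0.14] g 0.65 q [-0.307  0.195  0.704  1.688 -0.101  1.382 -0.067]
20.575 [ 0.509  -0.1991  0.182 ] x [ 0.462  0.886 -0.032] z [-0.0754  0.0031 -0.9972] yang -27.68 f [0.1  0.03 0.5 ] g 0.648 q [-0.308  0.193  0.705  1.682 -0.1    1.384 -0.068]
21.075 [ 0.5129 -0.2004  0.1884] x [ 0.462  0.886 -0.03 ] z [-0.0668  0.001  -0.9978] yang -27.65 f [-0.02  0.33 -1.21] g 0.649 q [-0.309  0.19   0.706  1.672 -0.1    1.388 -0.068]
```

Fast up-then-down strokes followed by rest bring the tilt back (gravity/lag memory). Repeating that.

```bash
for i in 1 2 3; do python3 -m inch '[[0.3,0,0,-55,0],[0.3,0,0,-60,0],[0.3,0,0,62,0],[0.3,0,0,62,0],[0.3,0,0,0,0]]'>/dev/null; python3 -m inch '[[0.3,0,0,0,0],[0.3,0,0,0,0],[0.3,0,0,0,0],[0.3,0,0,0,0]]'>/dev/null; python3 st.py; done
```

```text
22.2 [ 0.5208 -0.2032  0.193 ] x [ 0.462  0.886 -0.025] z [-0.0467 -0.004  -0.9989] yang -27.6 f [-0.3  -0.14  0.85] g 0.647 q [-0.308  0.187  0.707  1.664 -0.102  1.377 -0.067]
23.325 [ 0.5287 -0.2059  0.1977] x [ 0.462  0.887 -0.02 ] z [-0.027  -0.0089 -0.9996] yang -27.54 f [0.15 1.17 0.39] g 0.646 q [-0.309  0.185  0.709  1.656 -0.104  1.367 -0.065]
24.45 [ 0.5363 -0.2086  0.2025] x [ 0.462  0.887 -0.015] z [-0.0074 -0.0136 -0.9999] yang -27.5 f [-0.17  0.23  0.05] g 0.652 q [-0.309  0.183  0.71   1.649 -0.106  1.357 -0.064]
```

Tilt is down to 0.9°. Now a wrist measurement of the gauge.

```bash
cat > gm.py <<'E'
from h import *
d=grab('wrist','w6.png'); X=cloud(d); c=np.array([.501,-.262])
near=np.hypot(X[:,:,0]-c[0],X[:,:,1]-c[1])<.06; notred=d['color'].max(2).astype(int)-d['color'].min(2)<50
for lo,hi,n in ((.130,.141,'gauge top'),(.054,.061,'stand')):
    k=near&notred&(X[:,:,2]>lo)&(X[:,:,2]<hi); G=X[k]; v,u=np.where(k)
    print(n,len(G),np.median(G[:,2]),cv2.minAreaRect((G[:,:2]*1000).astype(np.float32)),u.min(),u.max(),v.min(),v.max())
E
python3 gm.py
```

```text
gauge top 1032 0.13581648636290788 ((507.6976013183594, -257.7853698730469), (26.181045532226562, 24.842491149902344), 41.70136260986328) 295 340 299 331
stand 3943 0.05798459647510551 ((501.82525634765625, -262.4798278808594), (70.30022430419922, 70.65154266357422), 17.812469482421875) 259 374 231 318
```

View pics/w6.png

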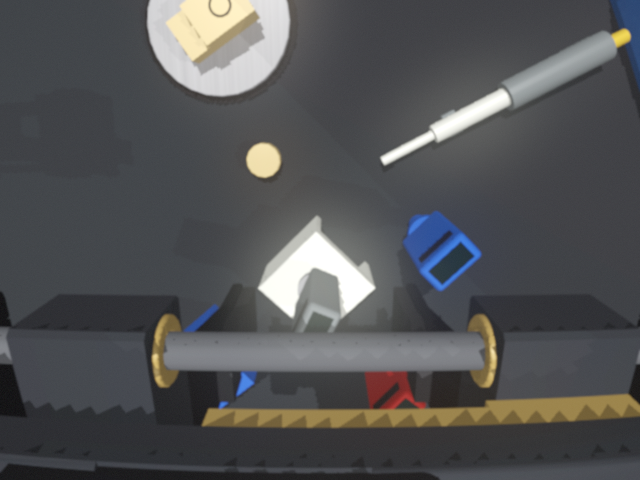

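The wrist view shows the gauge in the white stand at about (317,300), with the stand top centred at (501.8, -262.5) mm and gauge yaw ≈ 40.5°. The blue and red ones are to the sides (9 pictures).

```bash
python3 -m inch '[[0.3,-32,-3,0,0],[0.3,-30,-3,0,0],[0.3,0,0,0,0.13],[0.3,0,0,0,0.13],[0.3,0,0,0,0.12]]'>/dev/null; python3 st.py; python3 -m inch '[[0,0,0,0,0]]'>/dev/null; python3 st.py
```

```text
25.125 [ 0.5019 -0.2628  0.2049] x [ 0.765  0.644 -0.013] z [-0.0053 -0.0139 -0.9999] yang -49.94 f [-0.54 -0.16 -0.7 ] g 0.652 q [-0.277  0.161  0.788  1.672 -0.102  1.354 -0.345]
25.25 [ 0.5019 -0.2628  0.2051] x [ 0.765  0.644 -0.013] z [-0.005  -0.014  -0.9999] yang -49.87 f [ 0.02  0.32 -0.29] g 0.602 q [-0.277  0.161  0.789  1.672 -0.102  1.354 -0.344]
```

```bash
python3 -m inch '[[0.3,0.6,-0.4,35,0],[0.3,0.6,-0.4,40,0],[0.3,0.6,-0.3,35,0],[0.3,0,0,15,0],[0.3,0,0,0,0]]'>/dev/null; python3 st.py; python3 -m inch '[[0.3,0,0,0,0]]'>/dev/null; python3 st.py
```

```text
25.875 [ 0.5043 -0.2628  0.0789] x [ 0.757  0.654 -0.01 ] z [-8.000e-04 -1.480e-02 -9.999e-01] yang -49.18 f [-0.28 -0.25 -0.22] g 0.647 q [-0.232  0.281  0.762  1.825 -0.2    1.112 -0.261]
26.0 [ 0.5052 -0.2633  0.0801] x [ 0.757  0.654 -0.009] z [ 9.000e-04 -1.540e-02 -9.999e-01] yang -49.16 f [-1.19 -0.38  0.52] g 0.641 q [-0.233  0.28   0.762  1.823 -0.2    1.113 -0.26 ]
```

```bash
python3 -m inch '[[0.3,-2.1,-2.8,12,0],[0.3,0,0,8,0],[0.3,0,0,0,0]]'>/dev/null; python3 st.py; python3 -m inch '[[-0.1,0,0,1,0],[-0.1,0,0,0,0],[-0.1,0,0,0,0]]' 20 >/dev/null; python3 st.py
```

```text
26.375 [ 0.5031 -0.2633  0.0609] x [ 0.756  0.655 -0.007] z [ 0.0048 -0.016  -0.9999] yang -49.11 f [0.67 0.26 0.36] g 0.649 q [-0.224  0.296  0.756  1.849 -0.216  1.072 -0.245]
26.75 [ 0.5035 -0.2635  0.0603] x [ 0.756  0.655 -0.006] z [ 0.0056 -0.0163 -0.9999] yang -49.11 f [-0.61 -0.17  0.24] g 0.469 q [-0.223  0.297  0.755  1.849 -0.218  1.07  -0.244]
```

Centred; closing.

```bash
python3 -m inch '[[-1,-0.5,-1.5,0,0],[-1,0,0,0,0],[-1,0,0,0,0],[-1,0,0,0,0],[-1,0,0,0,0]]' 30 >/dev/null; python3 st.py; python3 -m inch '[[-1,0,0,0,0],[-1,0,0,0,0]]' >/dev/null; python3 st.py
```

```text
27.375 [ 0.5021 -0.2627  0.0605] x [ 0.756  0.655 -0.006] z [ 0.0058 -0.0163 -0.9999] yang -49.11 f [ 0.29  0.66 -0.19] g 0.274 q [-0.226  0.293  0.756  1.853 -0.215  1.069 -0.247]
27.625 [ 0.5021 -0.2627  0.0605] x [ 0.756  0.655 -0.006] z [ 0.0058 -0.0162 -0.9999] yang -49.11 f [ 0.22 -0.33  0.36] g 0.271 q [-0.226  0.293  0.756  1.853 -0.215  1.069 -0.247]
```

```bash
python3 -m inch '[[-1,0,0,-10,0],[-1,0,0,-15,0],[-1,0,0,-20,0],[-1,0,0,-20,0],[-1,0,0,-20,0]]' >/dev/null; python3 st.py; python3 -m inch '[[-1,0,0,0,0]]' >/dev/null; python3 st.py
```

```text
28.25 [ 0.5001 -0.2608  0.1492] x [ 0.756  0.654 -0.008] z [ 0.0028 -0.0154 -0.9999] yang -49.15 f [ 0.39 -0.7  -3.  ] g 0.275 q [-0.271  0.189  0.784  1.761 -0.128  1.238 -0.313]
28.375 [ 0.5014 -0.2616  0.1515] x [ 0.757  0.654 -0.005] z [ 0.0069 -0.0163 -0.9998] yang -49.16 f [-0.26 -0.46 -3.03] g 0.273 q [-0.271  0.187  0.784  1.759 -0.128  1.238 -0.314]
```

```bash
python3 -m inch '[[-1,20,-16,0,0],[-1,30,-25,0,0],[-1,30,-25,0,0],[-1,30,-25,0,0],[-1,30,-25,0,0]]' >/dev/null; python3 st.py; python3 -m inch '[[-1,25,-20,0,0],[-1,10,-8,0,0],[-1,0,0,0,0]]' >/dev/null; python3 st.py
```

```text
29.0 [ 0.5296 -0.082   0.1467] x [ 0.763  0.647 -0.008] z [ 0.0043 -0.0178 -0.9998] yang -49.71 f [ 1.21 -0.34 -1.39] g 0.274 q [-0.52   0.107  0.656  1.824 -0.051  1.226 -0.717]
29.375 [ 0.5372 -0.0337  0.1441] x [ 0.759  0.651 -0.011] z [ 0.0013 -0.0178 -0.9998] yang -49.39 f [ 0.27 -0.95 -2.42] g 0.271 q [-0.572  0.118  0.618  1.817 -0.054  1.226 -0.801]
```

```bash
python3 -m inch '[[-1,5.5,-0.6,15,0],[-1,0,0,15,0],[-1,0,0,12,0],[-1,0,0,5,0],[-1,0,0,0,0]]' >/dev/null; python3 st.py; python3 -m inch '[[-1,0,0,0,0]]' >/dev/null; python3 st.py
python3 - <<'E'
from h import *
s=ctrl.get_state(); p=s['position']
out=[]
for n in ('scene','top','wrist'):
    d=grab(n); q=np.array([[.5406,-.0304,.042],[p[0]-.0003,p[1]+.0002,p[2]-.0445]])
    uv=cv2.projectPoints(q,cv2.Rodrigues(d['R'])[0],d['t'],d['K'],d['distortion'])[0][:,0]; print(n,uv.round(1).tolist())
    u,v=uv[0].astype(int); r=50 if n!='wrist' else 90
    u0,v0=max(0,u-r),max(0,v-r); print(u0,v0); out.append(cv2.resize(d['color'][v0:v0+2*r,u0:u0+2*r],(266,400) if 0 else (266,266),interpolation=2))
cv2.imwrite('pics/tip.png',cv2.resize(np.hstack(out),(798,266))[:,:,::-1])
E
```

```text
30.0 [ 0.5395 -0.036   0.0923] x [ 0.764  0.645 -0.014] z [-0.0017 -0.0202 -0.9998] yang -49.82 f [ 0.19  0.34 -2.08] g 0.274 q [-0.555  0.181  0.617  1.869 -0.093  1.127 -0.775]
30.125 [ 0.5397 -0.0361  0.0926] x [ 0.764  0.645 -0.014] z [-0.0011 -0.0202 -0.9998] yang -49.83 f [-0.31  0.07 -1.53] g 0.274 q [-0.555  0.181  0.617  1.868 -0.093  1.127 -0.775]
scene [[287.7, 240.4], [285.7, 236.8]]
237 190
top [[354.5, 255.6], [357.5, 256.0]]
304 205
wrist [[314.9, 244.4], [320.9, 254.8]]
224 154
```

View pics/tip.png

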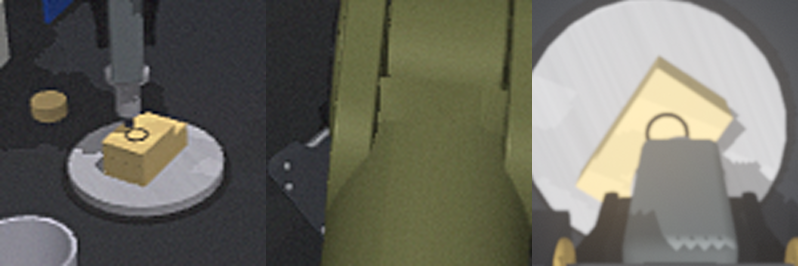

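The scene crop shows the ring and tip at the predicted pixels (ring (288,240), tip (285.5,237)), so the tip still needs about 5.5 mm of +y. The wrist crop shows the ring ahead of the gauge (10 pictures).

```bash
python3 -m inch '[[-1,4.4,-3.4,0,0],[-1,0,0,0,0]]' >/dev/null; python3 st.py; python3 -m inch '[[-1,0,0,0,0],[-1,0,0,0,0]]' >/dev/null; python3 st.py
```

```text
30.525 [ 0.5416 -0.0296  0.0933] x [ 0.764  0.645 -0.012] z [ 5.000e-04 -1.940e-02 -9.998e-01] yang -49.79 f [-0.86 -0.23 -1.82] g 0.274 q [-0.562  0.182  0.613  1.865 -0.094  1.128 -0.786]
30.775 [ 0.5417 -0.0295  0.0934] x [ 0.763  0.646 -0.012] z [ 7.000e-04 -1.950e-02 -9.998e-01] yang -49.76 f [-0.24 -0.25 -1.91] g 0.271 q [-0.562  0.182  0.613  1.865 -0.094  1.128 -0.786]
```

```bash
python3 -m inch '[[-1,-1.2,0.3,3,0],[-1,0,0,1,0],[-1,0,0,0,0]]' >/dev/null; python3 st.py; python3 - <<'E'
from h import *
s=ctrl.get_state(); p=s['position']; d=grab('scene'); q=np.array([[.5406,-.0304,.042],[p[0]-.0003,p[1]+.0002,p[2]-.0445]])
print(cv2.projectPoints(q,cv2.Rodrigues(d['R'])[0],d['t'],d['K'],d['distortion'])[0][:,0].round(1).tolist())
cv2.imwrite('pics/tip2.png',cv2.resize(d['color'][205:265,250:330],(800,600),interpolation=2)[:,:,::-1])
E
```

```text
31.15 [ 0.5407 -0.031   0.089 ] x [ 0.764  0.645 -0.012] z [ 4.000e-04 -1.960e-02 -9.998e-01] yang -49.79 f [-0.29  0.24 -1.65] g 0.277 q [-0.56   0.185  0.613  1.871 -0.096  1.119 -0.782]
[[287.7, 240.4], [287.5, 239.3]]
```

View pics/tip2.png

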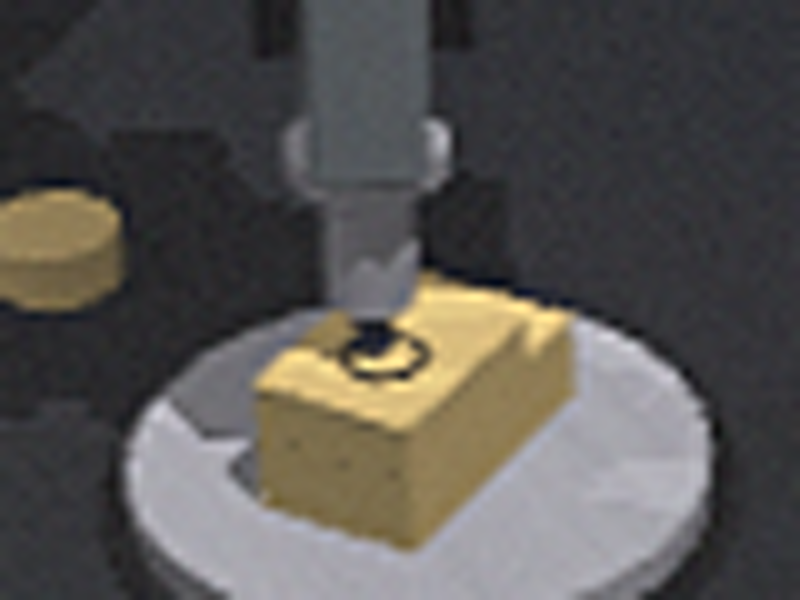

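The enlarged view shows the tip end at (287.3,239.5) just above the ring, whose centre is (288.5,240.5). I'll nudge about 1 mm and press gently in small steps (11 pictures).

```bash
python3 -m inch '[[-1,0.3,-1.2,2,0],[-1,0,0,0,0]]' >/dev/null; python3 st.py; python3 -m inch '[[-1,0,0,1.5,0],[-1,0,0,0,0]]' >/dev/null; python3 st.py;  python3 -m inch '[[-1,0,0,1,0],[-1,0,0,0,0]]' >/dev/null; python3 st.py
```

```text
31.45 [ 0.5401 -0.0298  0.0869] x [ 0.764  0.645 -0.012] z [ 3.000e-04 -1.950e-02 -9.998e-01] yang -49.79 f [-0.56 -0.47 -3.16] g 0.271 q [-0.561  0.186  0.612  1.875 -0.097  1.115 -0.783]
31.7 [ 0.5404 -0.0299  0.0855] x [ 0.764  0.645 -0.012] z [ 8.000e-04 -1.960e-02 -9.998e-01] yang -49.79 f [-0.86  0.22 -1.86] g 0.275 q [-0.56   0.188  0.612  1.876 -0.098  1.112 -0.782]
31.95 [ 0.5404 -0.0298  0.0846] x [ 0.764  0.645 -0.012] z [ 9.000e-04 -1.950e-02 -9.998e-01] yang -49.79 f [-0.49  0.67 -0.99] g 0.274 q [-0.56   0.189  0.612  1.877 -0.099  1.11  -0.782]
```

```bash
cat > fz.py <<'E'
from h import *
f=[]
for i in range(10): ctrl.get_image('scene'); f.append(ctrl.get_state()['ft_force'])
f=np.array(f); print('fz mean',f.mean(0).round(2),'sd',f[:,2].std().round(2))
E
python3 -m inch '[[-1,0,0,1.5,0],[-1,0,0,0,0]]' >/dev/null; python3 st.py; python3 fz.py;  python3 -m inch '[[-1,0,0,1,0],[-1,0,0,0,0]]' >/dev/null; python3 st.py; python3 fz.py
```

```text
32.2 [ 0.5405 -0.0299  0.0833] x [ 0.764  0.645 -0.012] z [ 0.001  -0.0194 -0.9998] yang -49.79 f [-0.66  0.2   0.12] g 0.273 q [-0.559  0.19   0.612  1.878 -0.1    1.107 -0.78 ]
fz mean [-0.34  0.11  0.33] sd 0.57
32.95 [ 0.5405 -0.0299  0.0823] x [ 0.764  0.645 -0.012] z [ 0.001  -0.0193 -0.9998] yang -49.78 f [-0.83  0.16  0.48] g 0.269 q [-0.559  0.191  0.612  1.879 -0.101  1.105 -0.78 ]
fz mean [-0.77 -0.08  0.58] sd 0.43
```

```bash
python3 -m inch '[[-1,0,0,0.8,0],[-1,0,0,0,0]]' >/dev/null; python3 st.py; python3 fz.py; python3 fz.py; python3 - <<'E'
from h import *
d=grab('scene'); a=cv2.resize(d['color'][195:275,240:320],(400,400),interpolation=2)
t=grab('wrist'); X=cloud(d)
cv2.imwrite('pics/fin.png',np.hstack([a,cv2.resize(t['color'],(400,400))])[:,:,::-1])
E
```

```text
33.7 [ 0.5405 -0.0299  0.0816] x [ 0.764  0.645 -0.012] z [ 0.0011 -0.0192 -0.9998] yang -49.79 f [-0.17 -0.01  1.55] g 0.274 q [-0.559  0.192  0.612  1.88  -0.102  1.104 -0.779]
fz mean [-1.18 -0.02  1.04] sd 0.39
fz mean [-0.98  0.03  0.97] sd 0.39
```

View pics/fin.png

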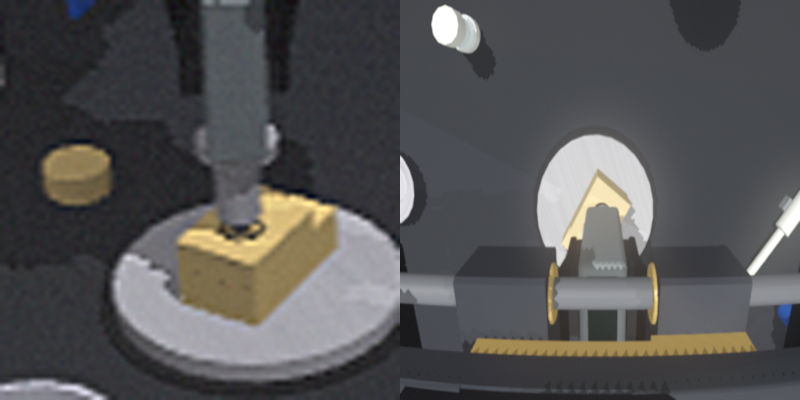

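```bash
python3 -m inch '[[-1,0,0,0.4,0],[-1,0,0,0,0]]' >/dev/null; python3 st.py; python3 fz.py; python3 fz.py; python3 -c "
from bench import ctrl
print(ctrl.get_state()['position']); print(ctrl.close_job())"
```

```text
35.05 [ 0.5405 -0.0299  0.0812] x [ 0.764  0.645 -0.012] z [ 0.0011 -0.0192 -0.9998] yang -49.79 f [-0.01 -0.06  2.55] g 0.277 q [-0.559  0.193  0.612  1.88  -0.102  1.103 -0.779]
fz mean [-1.31  0.12  1.43] sd 0.55
fz mean [-1.16  0.14  1.26] sd 0.45
[ 0.54054199 -0.02992155  0.08121854]
the job is handed in; nothing more can be done
None
```

The job is handed in at about 36 s on the robot's clock. The block is on the plate, and the gauge is still gripped and pressed inside the ring.

- **Block:** lifted out of the mould and set down flat, ring up. Measured after release, it was about 2 mm off the plate's centre with its top at z = 0.042, and the set-down contact was about 9 N.
- **Gauge:** taken from the white stand and held upright to about 1° on the ring. By the measured positions the tip end is within about 1 mm of the ring's centre. The tool pose held steady over the last second.
- **Press:** by force it is about 3.4 N (mean +1.35 N, against about -2.0 N hanging free). By height the tip is about 5.3 mm in. The two agree to within about 0.5 mm, around half way in.
- **Other things:** the moves kept clear of the bystanders and look-alikes, but I did not re-measure them.

**What went wrong or disagreed**
- The first grasp shut in the air above the block, because the real fingertips sit about 29 mm above the reported TCP. I measured that offset and the second grasp held.
- The tool's tilt drifted to about 5° after twisting. I brought it back with vertical strokes before gripping the gauge.
- The last side view is too coarse to confirm on its own that the tip lies wholly inside the ring. Before the press it read about 2 mm to one side, so I moved the tip about 1 mm that way.

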